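# Dispense three furniture feet into the kit tray

### The arm

A 6-joint arm with a two-finger parallel gripper is mounted at the origin on the work surface; the furniture and walls round the work are solid. World frame = base frame: x ahead of the robot, y to its left, z up, the work surface at z = 0. Lengths are in m, angles in rad, forces in N, time in s.
With the tool pointing down it reaches from about 0.3 to 0.875 m from the base axis. Payload 6.4 kg.
Tool frame: the origin (TCP) lies at the very end of the fingers, on their centre line; the grasp point (between the pads) lies 19 mm behind it; x points along the fingers, y is the direction in which the jaws open and shut, and the axes are right-handed (so a half turn about x gives the same grasp; the last joint's range is limited). The gripper opens to 85 mm and grips with 20 to 120 N. Pads are 22 mm wide; open, the fingers measure 114 mm over their backs; the gripper's body (76 mm by 85 mm) begins 54 mm behind the grasp point. The pads swing forward as they close: fully open they stand 13 mm farther back than shut.
Start: joints at [0.966, 0.181, 1.607, -0, 1.354, -0.206], TCP at [0.223, 0.53, 0.231] pointing down, gripper open.
Joint ranges: [-2.99, 2.99], [-0.89, 2.07], [0.3, 2.58], [-1.14, 4.28], [0, 2.63], [-3.12, 3.12]. Speed limits (rad/s): [2.57, 2.57, 3.01, 3.14, 3.14, 3.14].

### API

Orientations are given as a unit quaternion [w, x, y, z].
In Python, from bench import status, optics, hand_in gives the robot as it stands. The module is installed in compiled form; this text tells all that it offers.
- The arm moves only by the shell command python3 -m jog 'ROWS'. ROWS is JSON, one flat list of numbers, 5 for each row, row after row: the shift along the tool's x, y, z in mm, then the turn about the tool's x in degrees, then the opening in per cent of the stroke, from 0 (shut) to 100 (fully open). In form: [tx, ty, tz, yaw, gripper, tx, ty, tz, yaw, gripper, ...]. A call has exactly 5 rows; each row is the pose to reach, as a shift and turn from the pose commanded when the call began, along the tool's axes at that moment; what a row does not reach only later rows make up. A row lasts 1/10 s, in which the tool goes at most 50 mm and 8.59 degrees, less where a joint would pass 70% of its speed; a pose out of reach is approached as far as the arm can. A call with a gripper value outside its range is refused whole. The fingers move at their own pace and stop on an object; the grip force is fixed at half the most. Time passes only in rows, so rows that repeat a pose let the fingers close, or fill a call up. It gives the time, the measured TCP pose, the force and the opening at its end, in the units of the state.
- status.get_obs(): the state, without advancing time (a new reading comes with each control period).
- optics.camera(name): name is "side" or "top"; returns the picture (400x640x3 uint8, red, green, blue); there is no depth.
- optics.get_calibration(name): a dict with "vertical_fov" (degrees; the focal length in pixels is half the picture's height over the tangent of half this angle, whatever the lens; pixels are square), "cx", "cy" (the principal point, pixels), "k1" (the pictures are not rectified: a ray, as slopes to the right and down, at radius r is drawn at 1 + k1 r^2 times it, then the intrinsics apply), "extrinsics" (4x4, takes a point from camera to world coordinates). Camera axes: x right, y up, looking along -z (the intrinsics and any distortion apply to the point x, -y, -z); pixel columns grow to the right and rows downward; lengths in m; the calibration is good to about 2 mm. A picture is of the moment at which its call begins. get_calibration takes no time and is no camera call.
- hand_in(): hands the job in, once; it reports no verdict.
The state is a dict: "time_s": time; "q": joint angles; "dq": joint speeds; "joint_efforts": joint torques, N m; "eef_pos": TCP position; "eef_rot": TCP orientation; "wrist_force": force on the tool from outside, world axes, zero at the start; "torque": the same for the moment, N m; "opening": opening from 0.0 (shut) to 1.0 (fully open).
Only numpy, scipy, OpenCV 4.12 (cv2) and the standard library are available. Lean on these libraries where they do the work, as an engineer would, in place of code of your own. Each camera call takes 0.05 s, during which the arm holds its last target. There are 200 camera calls.

### The job

Fetch the blue kit tray, which has a grip tab, and slide its plain end under the dispenser's overhanging shelf until it is home against the pedestal, standing square and flat on the bench. Then press the red lever all the way down and let it come fully back up, three times in all, so that exactly three orange feet drop into the tray and the other two stay in the magazine. Leave the tray there and do not disturb the other things on the bench.

Things in the scene. Friction and masses are not known exactly. Their poses are not given: they have to be found in the camera images.
- dispenser: fixed bench dispenser: grey pedestal, blue housing, upright aluminium magazine 48 mm square with a closed black cap (top at z = 202 mm). Origin on the bench under the magazine's axis; own -x is the front where feet come out, z up. The steel shelf under the magazine (62 mm wide, z = 82 to 90 mm) overhangs: front edge at x = -24 mm, pedestal from x = +15 mm, open bay for the tray below
- press_lever (a joint): sprung dispenser lever, rad: 0 = up (rest), grows as pressed, 0.42 = bottom stop; springs back by itself. One full press and return ejects one foot; less than about 0.40 may leave the foot stuck in the gate. The next foot falls into place only when the lever is back up. Its hinge is 108 mm behind the pad (to the dispenser's +x)
- lever_pad (a point): centre of the top face of the lever's red pad (36 mm along the dispenser's x, 40 mm along its y, 10 mm thick), 75 mm to the dispenser's -y side; z = 184 mm at rest. It sinks 46 mm, to z = 138 mm at the stop; pressing takes about 3 N at first, 6 to 9 N near the bottom, more only against the stop
- tray_tab (a point): grip tab of the loose blue kit tray: centre of the part to grasp, 75 mm above the tray's underside. Tab 12 mm thick along the tray's x, 34 mm wide along y, top at 95 mm; it stands on the tray's -x end, its centre 6 mm inside that end face. Axes are the tray's
- tray_floor (a point): centre of the kit tray's free floor, 3 mm above its underside; axes are the tray's. Tray 120 mm along x, 84 mm along y, walls 55 mm high and 3 mm thick, about 0.2 kg. Plain end 57 mm to +x of this point, tab 57 mm to -x. Pushed home, +x end first against the pedestal, this point is at x = -42 mm, y = 0 in the dispenser's frame
- magazine (a point): point on the magazine's axis, on top of the shelf (z = 90 mm), where the lowest foot lies
- chute (a point): point 45 mm in front of the magazine's axis, at shelf height, below which the feet drop when pushed off the shelf by the lever
- foot_1_center (a point): round orange plastic furniture foot, 40 mm diameter, 18 mm high, 25 g; the point is its centre. Feet 1 (lowest) to 5 (top) lie stacked in the magazine at the start and leave it in that order
- foot_2_center (a point): the same, foot 2
- foot_3_center (a point): the same, foot 3
- foot_4_center (a point): the same, foot 4
- foot_5_center (a point): the same, foot 5
- adapter: black power adapter, 46x88x32 mm, bystander; origin under its centre
- small_carton: small brown carton, 61x60x50 mm, bystander; origin under its centre
- foam: white L-shaped foam corner, 70x70x30 mm, bystander; origin under its centre

How it is judged:
By the outcome, as a careful person would: the job done as asked, in the order asked, and still so for the second after the job is handed in, with the robot touching nothing.
It also fails if it takes over 58 s, if anything falls off the work surface, if the arm or the gripper's body presses on something with over 40 N, if the wrist force passes 120 N, or if a joint passes its speed limit or range.

## Working session

There is one attempt and no reset: what is moved stays moved. The work goes in short steps, Python scripts to look and compute and a shell command to move; the robot and the scene stay as the last step left them, time stands still between calls to the robot, and variables do not carry over. Pictures are saved under pics/ and viewed, on a budget of 10 in all, crops included, one or two more only if the job needs it, and the job is handed in when it is done.

```bash
mkdir -p pics; cat > h.py <<'E'
import numpy as np, cv2
from bench import status, optics
def cal(n):
    c=optics.get_calibration(n); f=200/np.tan(np.radians(c["vertical_fov"])/2)
    return f,c["cx"],c["cy"],c["k1"],np.array(c["extrinsics"])
def ray(n,u,v):
    f,cx,cy,k,E=cal(n); d=np.array([(u-cx)/f,(v-cy)/f]); s=d.copy()
    for _ in range(30): s=d/(1+k*(s@s))
    w=E[:3,:3]@np.array([s[0],-s[1],-1]); return E[:3,3],w
def at(n,u,v,z):
    o,w=ray(n,u,v); return np.round(o+w*(z-o[2])/w[2],4)
def px(n,p):
    f,cx,cy,k,E=cal(n); c=E[:3,:3].T@(np.array(p)-E[:3,3]); s=np.array([c[0],-c[1]])/-c[2]
    s=s*(1+k*(s@s)); return np.round([cx+f*s[0],cy+f*s[1]],1)
def snap(n,name,crop=None,k=1):
    im=optics.camera(n)[:,:,::-1]
    if crop: a,b,c,d=crop; im=im[b:d,a:c]
    cv2.imwrite("pics/"+name,cv2.resize(np.ascontiguousarray(im),None,fx=k,fy=k,interpolation=cv2.INTER_CUBIC))
E
python3 - <<'E'
from h import *
snap("top","t1.png",None,1.25);snap("side","s1.png",None,1.25)
for n in("top","side"):
    c=cal(n);print(n,c[:4]);print(c[4].round(3))
o=status.get_obs();print(o)
E
```

```text
top (np.float64(412.4111897795399), 319.72864155995956, 199.13747987075132, -0.03045146645969228)
[[ 0.038  0.973 -0.229  0.284]
 [-0.999  0.036 -0.015 -0.044]
 [-0.006  0.229  0.973  1.167]
 [ 0.     0.     0.     1.   ]]
side (np.float64(495.914076471447), 316.1826076773332, 197.15331013917364, -0.061930743762817)
[[-0.931  0.23  -0.284  0.141]
 [-0.365 -0.596  0.715  0.894]
 [-0.005  0.769  0.639  0.957]
 [ 0.     0.     0.     1.   ]]
{'time_s': 0.1, 'q': array([ 9.65699634e-01,  1.81495588e-01,  1.60788156e+00, -1.59609851e-05,
        1.35379219e+00, -2.06281421e-01]), 'dq': array([ 0.000107  , -0.00130028, -0.0036724 , -0.00049985, -0.0006222 ,
       -0.00088251]), 'joint_efforts': array([-6.11772357e-04, -4.45879233e+01, -3.52236664e+01, -3.20578056e-04,
        4.23693680e-03, -2.19124900e-05]), 'eef_pos': array([0.22298544, 0.52947737, 0.2304708 ]), 'eef_rot': array([ 0.69287991,  0.13955428,  0.69330978, -0.14058302]), 'wrist_force': array([ 0.10611146,  0.24405834, -0.3382704 ]), 'torque': array([ 0.05984335,  0.06501964, -0.00844785]), 'opening': 0.9998137675342179}
```

View pics/t1.png

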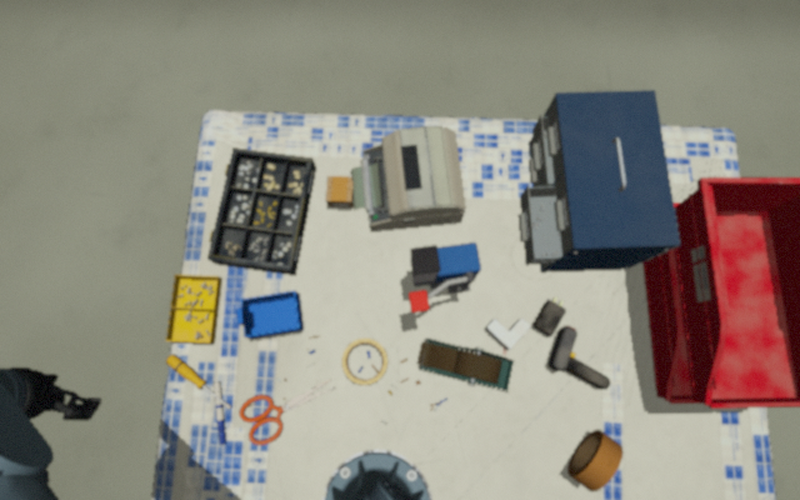

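View pics/s1.png

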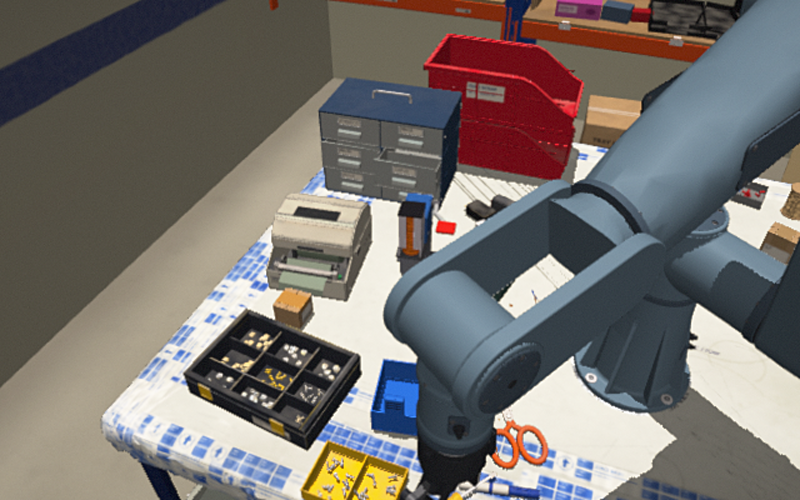

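The top view shows the dispenser's magazine at about (425,262), the red pad at (418,301) and the tray at (272,315). The side view shows the tab on the tray's near end (world +y). I'll enlarge both.

```bash
python3 - <<'E'
from h import *
snap("top","t2.png",(185,185,385,285),4)
snap("side","s2.png",(280,140,380,360),2.7)
E
```

```text
(no output)
```

View pics/t2.png

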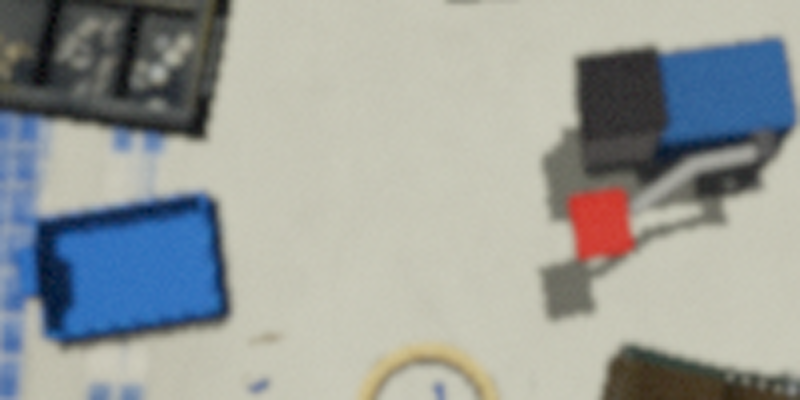

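View pics/s2.png

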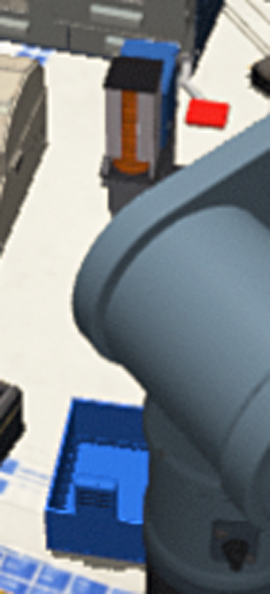

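```bash
python3 - <<'E'
from h import *
def T(a,b,z): return at("top",185+(a+.5)/4-.5,185+(b+.5)/4-.5,z)
def S(a,b,z): return at("side",280+a/2.7,140+b/2.7,z)
t=[T(*p,.055) for p in[(212,195),(229,315),(52,344),(38,222)]]
print("tray",*t,np.mean(t,0)); 
for i in range(4):
    d=t[(i+1)%4]-t[i];print(np.linalg.norm(d),np.degrees(np.arctan2(d[1],d[0])))
print("tab",T(27,272,.095))
p=[T(*q,.184) for q in[(570,195),(625,188),(634,253),(580,260)]]
print("pad",*p,np.mean(p,0))
for i in range(4):
    d=p[(i+1)%4]-p[i];print(np.linalg.norm(d),np.degrees(np.arctan2(d[1],d[0])))
m=[T(*q,.202) for q in[(577,58),(655,48),(665,133),(585,143)]]
print("mag",*m,np.mean(m,0))
for i in range(4):
    d=m[(i+1)%4]-m[i];print(np.linalg.norm(d),np.degrees(np.arctan2(d[1],d[0])))
print("side pad",S(206,112,.184),"cap",*[S(*q,.202) for q in[(105,87),(160,91),(168,59),(120,57)]])
print("side tray",*[S(*q,.055) for q in[(45,507),(74,399)]])
print("tabtop side",S(97,475,.095))
E
```

```text
tray [0.4416 0.1923 0.055 ] [0.3612 0.1742 0.055 ] [0.3373 0.2914 0.055 ] [0.4186 0.3095 0.055 ] [0.389675 0.24185  0.055   ]
0.082412195699423 -167.31283373517766
0.11961208132960484 101.52600013788481
0.08329045563568498 12.551191786478547
0.11943550560867568 -78.89704645309332
tab [0.3809 0.3005 0.095 ]
pad [ 0.4316 -0.0504  0.184 ] [ 0.437  -0.0832  0.184 ] [ 0.3982 -0.0897  0.184 ] [ 0.3928 -0.0577  0.184 ] [ 0.4149  -0.07025  0.184  ]
0.03324154027718932 -80.6510224107127
0.039340691402160184 -170.48979165225646
0.032452426719738546 99.57842291946078
0.039480754805347885 10.655314695551587
mag [ 0.5119 -0.0516  0.202 ] [ 0.5198 -0.0983  0.202 ] [ 0.4681 -0.1054  0.202 ] [ 0.4603 -0.0581  0.202 ] [ 0.490025 -0.07835   0.202   ]
0.04736348804722896 -80.39846582829696
0.052185246957353784 -172.1804408353499
0.0479388151710073 99.36407851227628
0.05200778787835533 7.179674838891981
side pad [ 0.4126 -0.0661  0.184 ] cap [ 0.5066 -0.0461  0.202 ] [ 0.4563 -0.0588  0.202 ] [ 0.4661 -0.11    0.202 ] [ 0.5105 -0.0965  0.202 ]
side tray [0.4198 0.3122 0.055 ] [0.4403 0.2002 0.055 ]
tabtop side [0.3812 0.2955 0.095 ]
```

```bash
cat >> h.py <<'E'
from scipy.spatial.transform import Rotation as R
def go(p,jaw=None):
    "shift (mm, tool axes) to world TCP p; turn so that tool y lies along world heading jaw (deg, mod 180)"
    o=status.get_obs(); M=R.from_quat(np.array(o["eef_rot"])[[1,2,3,0]]).as_matrix()
    s=M.T@(np.array(p)-o["eef_pos"])*1e3; t=0
    if jaw is not None:
        h=np.degrees(np.arctan2(M[1,1],M[0,1])); t=-((jaw-h+90)%180-90)
    print("shift",s.round(1),"turn",round(t,1),"t",round(o["time_s"],2))
    return M
E
python3 - <<'E'
from h import *
print(go([.3788,.2947,.14],-78.5).round(3))
print(at("top",185+205/4,185+135/4,.04))
E
```

```text
shift [  90.8 -155.9  234.8] turn -34.3 t 0.2
[[-0.001  0.388  0.922]
 [-0.001  0.922 -0.388]
 [-1.    -0.001 -0.   ]]
[0.4845 0.2028 0.04  ]
```

```bash
python3 -m jog '[0,-31,47,-7,100,10,-62,94,-14,100,20,-93,141,-21,100,35,-125,188,-28,100,50,-156,235,-34.3,100]'; python3 -c "
from h import *
go([.3788,.2947,.056],-78.5)"
```

```text
time_s: 0.7
eef_pos: [0.3596, 0.324, 0.1906]
eef_rot: [0.704, -0.072, 0.703, 0.073]
wrist_force: [0.6, 0.3, 0.7]
opening: 0.996
shift [134.6 -32.6  12.7] turn 0.3 t 0.7
```

```bash
python3 -m jog '[20,-10,4,0,100,30,-20,8,0,100,40,-32,12,0,100,40,-32,12,0,100,40,-32,12,0,100]'; python3 -c "
from h import *
go([.3788,.2947,.056],-78.5)
snap('top','t3.png',(165,205,265,280),6)
"
```

```text
time_s: 1.2
eef_pos: [0.3769, 0.2971, 0.151]
eef_rot: [0.704, -0.071, 0.704, 0.071]
wrist_force: [-0.1, -0.3, 0.6]
opening: 1.003
shift [95.  -2.7  1.4] turn -0.0 t 1.2
```

View pics/t3.png

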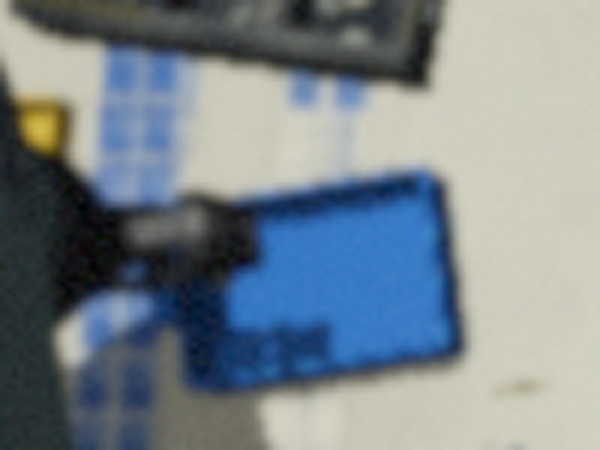

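The picture shows the jaws lined up with the tray's long axis, with the inner finger over the tray interior at about (250,235). I'll narrow the jaws and descend.

```bash
python3 -m jog '[20,-3,1,0,55,45,-3,1,0,50,70,-3,1,0,50,95,-3,1,0,50,95,-3,1,0,50]' && python3 -m jog '[0,0,0,0,50,0,0,0,0,0,0,0,0,0,0,0,0,0,0,0,0,0,0,0,0]'; python3 -c "
from h import *
go([.3788,.2947,.056],-78.5);print(status.get_obs()['opening'])
"
```

```text
time_s: 1.75
eef_pos: [0.3761, 0.2937, 0.0536]
eef_rot: [0.702, -0.072, 0.705, 0.071]
wrist_force: [-0.2, -0.0, 0.5]
opening: 0.501
time_s: 2.25
eef_pos: [0.38, 0.2949, 0.0576]
eef_rot: [0.705, -0.07, 0.702, 0.071]
wrist_force: [-1.5, 1.5, 7.6]
opening: 0.131
shift [ 1.6  0.1 -1.2] turn -0.0 t 2.25
0.1307003599777321
```

```bash
python3 -m jog '[-5,0,0,0,0,-12,0,0,0,0,-12,0,0,0,0,-12,0,0,0,0,-12,0,0,0,0]'; python3 -c "
from h import *
go([.40,.2,.068],-79);go([.42,.12,.068],-80.4);go([.4618,.0985,.068],-80.4)
snap('side','s3.png',(240,200,440,400),3)
"
```

```text
time_s: 2.75
eef_pos: [0.3784, 0.2937, 0.0676]
eef_rot: [0.703, -0.071, 0.704, 0.07]
wrist_force: [0.5, -0.1, -2.1]
opening: 0.135
shift [ -0.4 -96.1   2.6] turn 0.4 t 2.75
shift [  -0.4 -178.5    6.3] turn 1.8 t 2.75
shift [  -0.4 -207.8   43. ] turn 1.8 t 2.75
```

View pics/s3.png

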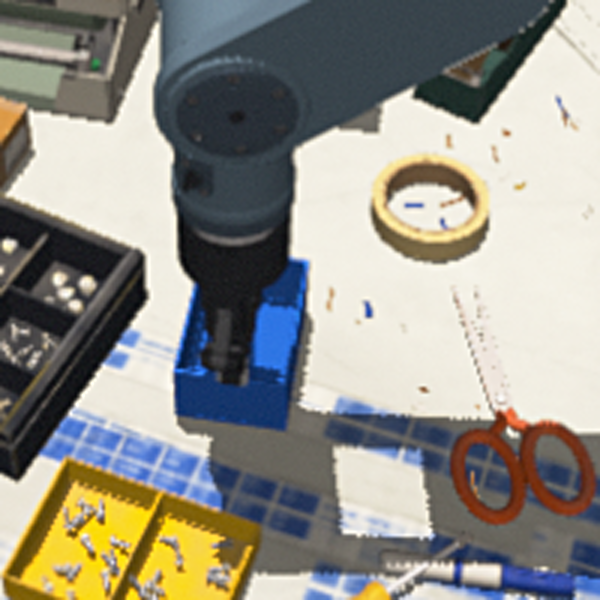

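The tray is held by its tab and lifted level, with about 2 N on the wrist. I'll carry it to the pre-insertion position.

```bash
python3 -m jog '[0,-30,1,0.2,0,0,-65,2,0.5,0,0,-100,3,0.8,0,0,-140,5,1.3,0,0,-175,10,1.8,0]' && python3 -m jog '[0,-10,8,0,0,0,-20,16,0,0,0,-33,33,0,0,0,-33,33,0,0,0,-33,33,0,0]'; python3 -c "
from h import *
go([.4618,.0985,.068],-80.4)
snap('top','t4.png',(225,175,385,285),5)
"
```

```text
time_s: 3.3
eef_pos: [0.4228, 0.1227, 0.0675]
eef_rot: [0.704, -0.059, 0.705, 0.059]
wrist_force: [0.5, 0.4, -2.6]
opening: 0.128
time_s: 3.8
eef_pos: [0.4611, 0.0979, 0.0674]
eef_rot: [0.704, -0.059, 0.705, 0.06]
wrist_force: [-0.0, -1.0, -1.5]
opening: 0.128
shift [-0.6  0.5  0.8] turn 0.1 t 3.8
```

View pics/t4.png

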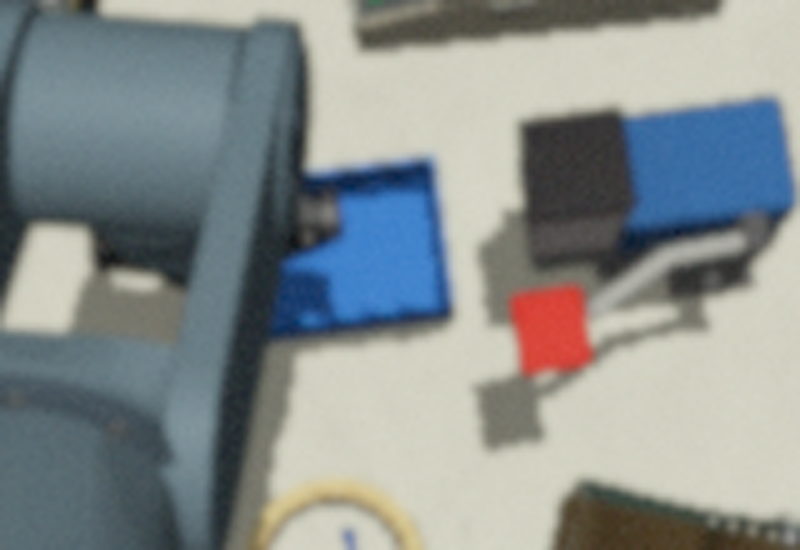

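```bash
python3 - <<'E'
from h import *
def T(a,b,z): return at("top",225+(a+.5)/5-.5,175+(b+.5)/5-.5,z)
a,b=T(433,159,.067),T(451,319,.067); d=b-a
print(a,b,np.linalg.norm(d),np.degrees(np.arctan2(d[1],d[0])))
x=np.array([.167,-.986]);y=np.array([.986,.167])
print("plain end mid disp",((a+b)/2)[:2]@x-.159,((a+b)/2)[:2]@y-.4718)
p=[T(*q,.184) for q in[(511,295),(583,287),(594,364),(525,375)]];print("pad",np.mean(p,0)[:2]@x-.159,np.mean(p,0)[:2]@y-.4718,np.degrees(np.arctan2(*(p[2]-p[1])[1::-1])),np.degrees(np.arctan2(*(p[3]-p[0])[1::-1])))
m=[T(*q,.202) for q in[(521,122),(618,109),(632,207),(533,222)]]
print("mag",[(q[:2]@x-.159,q[:2]@y-.4718) for q in m])
h=[T(*q,.17) for q in[(623,118),(780,97)]];d=h[1]-h[0];print("housing edge",np.degrees(np.arctan2(d[1],d[0])))
E
```

```text
[ 0.5216 -0.0051  0.067 ] [ 0.4343 -0.0186  0.067 ] 0.0883376476933815 -171.20945681718604
plain end mid disp -0.06749825 -0.0025202500000000017
pad -0.02030565000000001 -0.07451470000000004 -170.46215615796993 -168.14166119527877
mag [(np.float64(-0.022782200000000002), np.float64(0.024645399999999984)), (np.float64(0.02443619999999999), np.float64(0.024965099999999962)), (np.float64(0.024045800000000006), np.float64(-0.023451600000000017)), (np.float64(-0.023601999999999984), np.float64(-0.024509999999999976))]
housing edge -80.09694971921341
```

```bash
python3 -m jog '[0,-15,1,0,0,4,-35,1,0,0,8,-55,1,0,0,10,-70,1,0,0,10,-70,1,0,0]' && python3 -m jog '[1,-3,0,0,0,1,-6,0,0,0,1,-8,0,0,0,1,-10,0,0,0,1,-10,0,0,0]'; python3 -c "
from h import *
go([.4752,.0196,.057],-80.4)"
```

```text
time_s: 4.35
eef_pos: [0.4739, 0.0283, 0.0579]
eef_rot: [0.705, -0.059, 0.705, 0.059]
wrist_force: [-0.7, -0.1, -1.9]
opening: 0.136
time_s: 4.85
eef_pos: [0.4759, 0.0203, 0.0576]
eef_rot: [0.705, -0.06, 0.704, 0.06]
wrist_force: [-1.7, 4.1, 5.8]
opening: 0.131
shift [ 0.6 -0.5 -0.8] turn 0.1 t 4.85
```

```bash
python3 -m jog '[0,-2,0,0,0,0,-4,0,0,0,0,-5,0,0,0,0,-5,0,0,0,0,-5,0,0,0]'; python3 -c "
from h import *
go([.4752,.0196,.057],-80.4)"
```

```text
time_s: 5.35
eef_pos: [0.4759, 0.0181, 0.0577]
eef_rot: [0.705, -0.058, 0.704, 0.062]
wrist_force: [-3.8, 17.8, 11.8]
opening: 0.133
shift [ 0.7  1.6 -0.4] turn 0.2 t 5.35
```

```bash
python3 -m jog '[0,2,0,0,0,-0.5,2.5,0,0,0,-0.5,2.5,0,0,45,-0.5,2.5,0,0,50,-0.5,2.5,0,0,50]' && python3 -m jog '[-20,0,0,0,50,-60,0,0,0,50,-100,0,0,0,50,-140,0,0,0,50,-170,0,0,0,30]'; python3 -c "
from h import *
go([.4149,-.0703,.23],-80.4)"
```

```text
time_s: 5.85
eef_pos: [0.4758, 0.0161, 0.0571]
eef_rot: [0.704, -0.06, 0.705, 0.059]
wrist_force: [-0.1, -0.0, -0.6]
opening: 0.504
time_s: 6.35
eef_pos: [0.4765, 0.0157, 0.2298]
eef_rot: [0.705, -0.06, 0.704, 0.059]
wrist_force: [0.8, -0.7, 0.1]
opening: 0.342
shift [ -0.2 -74.5 -75.1] turn 0.0 t 6.35
```

```bash
python3 -m jog '[0,-20,-20,0,0,0,-40,-40,0,0,0,-60,-60,0,0,0,-74.5,-75,0,0,0,-74.5,-75,0,0]' && python3 -m jog '[20,0,0,0,0,40,0,0,0,0,40,0,0,0,0,40,0,0,0,0,40,0,0,0,0]'; python3 -c "
from h import *
go([.4149,-.0703,.184],-80.4)
snap('side','s4.png',(270,120,470,320),3)"
```

```text
time_s: 6.85
eef_pos: [0.4135, -0.0715, 0.2271]
eef_rot: [0.704, -0.059, 0.705, 0.058]
wrist_force: [-0.1, 0.7, 0.3]
opening: -0.002
time_s: 7.35
eef_pos: [0.4153, -0.0698, 0.1882]
eef_rot: [0.705, -0.06, 0.704, 0.059]
wrist_force: [0.7, -0.2, -0.4]
opening: -0.001
shift [ 4.2 -0.4 -0.5] turn 0.1 t 7.35
```

View pics/s4.png

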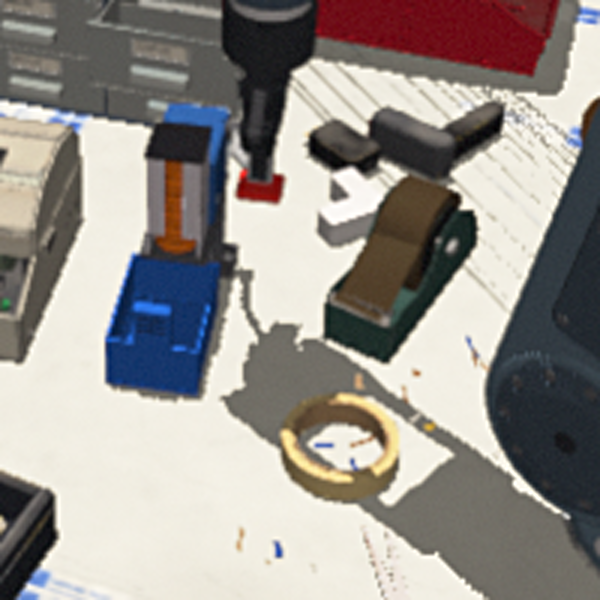

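The tray sits under the shelf with its tab end outward, rim corners at about (107,342) and (206,350). The fingertips are just above the red pad at (262,185). I'll check the tray pose numerically, then press.

```bash
python3 - <<'E'
from h import *
def S(a,b,z): return at("side",270+(a+.5)/3-.5,120+(b+.5)/3-.5,z)
x=np.array([.167,-.986]);y=np.array([.986,.167])
for n,q,z in[("L rim",(106,343),.055),("R rim",(207,350),.055),("Lbot",(109,387),0),("Rbot",(204,397),0),("far L rim",(131,257),.055),("shelf L",(141,259),.09),("tabtop",(152,308),.095),("Rfar",(219,262),.055)]:
    p=S(*q,z)[:2];print(n,p@x-.159,p@y-.4718)
E
python3 -m jog '[15,0,0,0,0,30,0,0,0,0,42,0,0,0,0,48,0,0,0,0,50,0,0,0,0]'
```

```text
L rim -0.10750660000000001 0.04122669999999995
R rim -0.0986292 -0.04649110000000001
Lbot -0.1068363 0.03979460000000001
Rbot -0.1020468 -0.04570940000000007
far L rim 0.009393600000000002 0.04394430000000005
shelf L -0.031311900000000004 0.025785800000000025
tabtop -0.0979748 0.0022866000000000275
Rfar 0.0186162 -0.037543400000000005
time_s: 7.9
eef_pos: [0.4167, -0.0701, 0.1398]
eef_rot: [0.706, -0.06, 0.703, 0.059]
wrist_force: [-4.6, 5.1, 23.1]
opening: 0.002
```

Pressed to the stop (23 N, z = 139.8 mm). Next I'll release and check the drop.

```bash
python3 -m jog '[0,0,0,0,0,-15,0,0,0,0,-30,0,0,0,0,-45,0,0,0,0,-54,0,0,0,0]' && python3 -m jog '[0,0,0,0,0,0,0,0,0,0,0,0,0,0,0,0,0,0,0,0,0,0,0,0,0]'; python3 -c "
from h import *
snap('side','s5.png',(290,150,390,260),5)"
```

```text
time_s: 8.4
eef_pos: [0.4156, -0.0702, 0.1933]
eef_rot: [0.706, -0.06, 0.704, 0.059]
wrist_force: [0.6, 0.4, -0.3]
opening: 0.001
time_s: 8.9
eef_pos: [0.4143, -0.0697, 0.1907]
eef_rot: [0.704, -0.059, 0.705, 0.06]
wrist_force: [1.2, -0.3, -0.2]
opening: 0.002
```

View pics/s5.png

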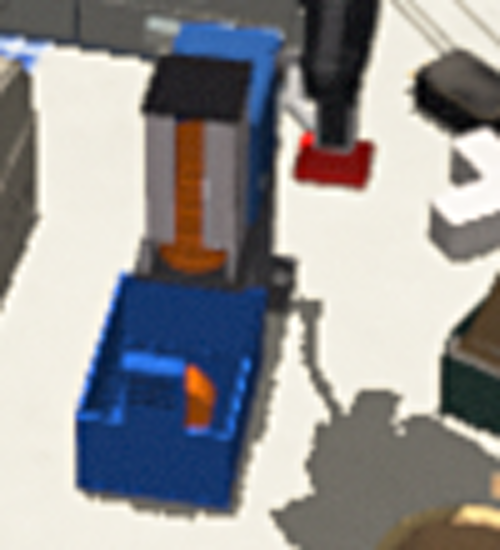

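```bash
python3 - <<'E'
from h import *
a=cv2.imread("pics/s4.png");b=cv2.imread("pics/s5.png")
for v in range(168,210,2):
    r=lambda im,u0,v0,k:im[int((v-v0+.5)*k),int((328-u0+.5)*k)][::-1]
    print(v,r(a,270,120,3),r(b,290,150,5))
print(px("side",[.4837,-.055,.09]),px("side",[.4837,-.055,.18]),px("side",[.4837,-.055,.162]))
E
```

```text
168 [37 31 33] [33 30 37]
170 [35 34 39] [35 30 37]
172 [28 28 33] [27 28 29]
174 [106  49  11] [92 47 21]
176 [127  60  13] [125  58   9]
178 [136  62   3] [121  54   0]
180 [141  67  14] [124  60  12]
182 [131  62   9] [127  57   0]
184 [122  57   8] [124  57  10]
186 [142  66  11] [142  65   3]
188 [139  63  11] [132  59   8]
190 [138  63   7] [124  57   4]
192 [145  68  12] [144  67   7]
194 [132  62   2] [126  59   2]
196 [128  59  12] [121  59   8]
198 [134  62  11] [139  65  10]
200 [122  58   8] [118  56   5]
202 [149  71  14] [146  69   9]
204 [94 54 35] [97 55 37]
206 [43 46 56] [47 48 55]
208 [ 17  52 110] [ 19  53 110]
[328.1 205.7] [328.5 179.1] [328.4 184.6]
```

One foot lies in the tray behind the tab, at about (198,395). The downward view explains why the magazine window still looks full. Second press.

```bash
python3 -m jog '[15,0,0,0,0,32,0,0,0,0,46,0,0,0,0,52,0,0,0,0,54,0,0,0,0]' && python3 -m jog '[0,0,0,0,0,-15,0,0,0,0,-30,0,0,0,0,-45,0,0,0,0,-54,0,0,0,0]' && python3 -m jog '[0,0,0,0,0,0,0,0,0,0,0,0,0,0,0,0,0,0,0,0,0,0,0,0,0]'; python3 -c "
from h import *
snap('side','s6.png',(290,150,390,260),5)"
```

```text
time_s: 9.45
eef_pos: [0.4158, -0.07, 0.1392]
eef_rot: [0.705, -0.06, 0.704, 0.059]
wrist_force: [-7.9, 5.9, 29.9]
opening: -0.001
time_s: 9.95
eef_pos: [0.415, -0.0702, 0.1924]
eef_rot: [0.705, -0.06, 0.704, 0.059]
wrist_force: [0.5, 0.9, 0.8]
opening: -0.004
time_s: 10.45
eef_pos: [0.4143, -0.0697, 0.1907]
eef_rot: [0.704, -0.059, 0.705, 0.06]
wrist_force: [-0.4, 0.4, 0.4]
opening: 0.0
```

View pics/s6.png

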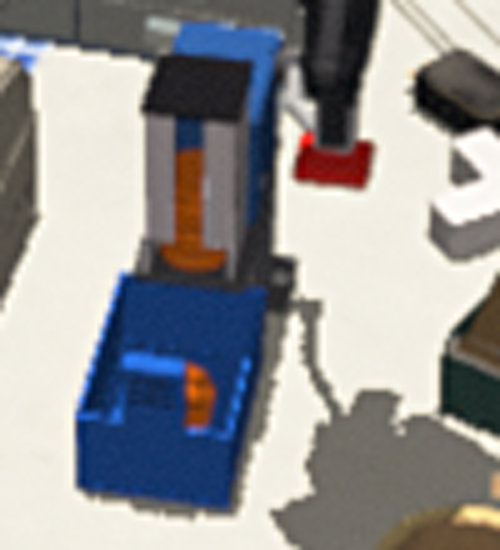

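The stack has dropped: blue now shows at the top of the window, at about (188,135). A second foot lies in the tray, and the lever is back up. Third press, then I'll lift the arm and move it clear.

```bash
python3 -m jog '[15,0,0,0,0,32,0,0,0,0,46,0,0,0,0,52,0,0,0,0,54,0,0,0,0]' && python3 -m jog '[0,0,0,0,0,-15,0,0,0,0,-30,0,0,0,0,-45,0,0,0,0,-60,0,0,0,0]' && python3 -m jog '[-40,0,0,0,0,-80,0,0,0,0,-110,0,0,0,0,-110,0,0,0,0,-110,0,0,0,0]'; python3 -c "
from h import *
go([.30,.25,.30])"
```

```text
time_s: 11.0
eef_pos: [0.4159, -0.07, 0.1393]
eef_rot: [0.705, -0.06, 0.704, 0.059]
wrist_force: [-7.1, 4.2, 28.4]
opening: -0.004
time_s: 11.5
eef_pos: [0.4145, -0.07, 0.198]
eef_rot: [0.705, -0.06, 0.705, 0.059]
wrist_force: [-0.5, 0.3, -0.1]
opening: 0.001
time_s: 12.0
eef_pos: [0.4147, -0.07, 0.3075]
eef_rot: [0.705, -0.06, 0.704, 0.059]
wrist_force: [0.7, 0.2, -1.3]
opening: 0.002
shift [  7.2 334.7 -59.4] turn 0 t 12.0
```

```bash
python3 -m jog '[0,40,-10,0,0,0,85,-20,0,0,0,130,-30,0,0,0,175,-40,0,0,0,220,-50,0,0]' && python3 -m jog '[0,40,-10,0,0,0,85,-20,0,0,0,130,-20,0,0,0,170,-20,0,0,0,170,-20,0,0]'; python3 -c "
from h import *
a=optics.camera('top')[185:285,225:385,::-1];b=optics.camera('side')[150:260,290:390,::-1]
c=np.zeros((440,800,3),np.uint8);c[:300,:480]=cv2.resize(np.ascontiguousarray(a),(480,300),interpolation=2);c[:352,480:800]=cv2.resize(np.ascontiguousarray(b),(320,352),interpolation=2)
cv2.imwrite('pics/f.png',c)"
```

```text
time_s: 12.5
eef_pos: [0.3266, 0.1398, 0.3055]
eef_rot: [0.704, -0.059, 0.706, 0.059]
wrist_force: [0.7, 1.2, 0.4]
opening: -0.001
time_s: 13.0
eef_pos: [0.2777, 0.3059, 0.3051]
eef_rot: [0.703, -0.062, 0.706, 0.061]
wrist_force: [-0.4, -0.4, -0.3]
opening: 0.001
```

View pics/f.png

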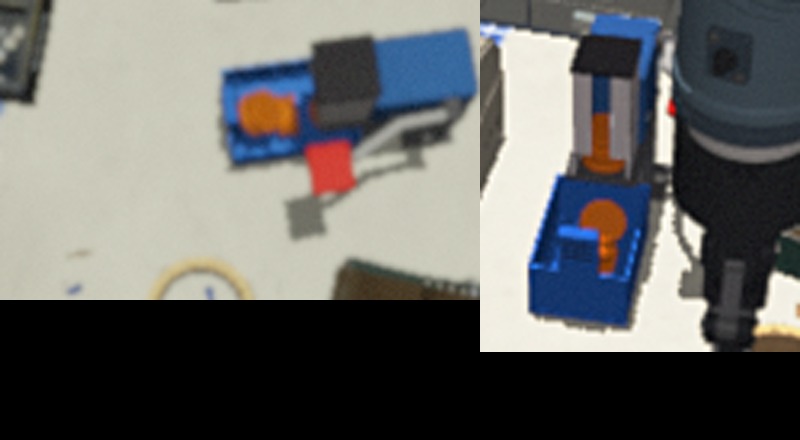

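```bash
python3 - <<'E'
from h import *
def T(a,b,z): return at("top",225+(a+.5)/3-.5,185+(b+.5)/3-.5,z)
x=np.array([.167,-.986]);y=np.array([.986,.167])
for q in[(222,71),(233,166),(310,58),(312,151)]:
    p=T(*q,.055)[:2];print(q,p@x-.159,p@y-.4718)
P=[T(*q,.184) for q in[(305,149),(348,143),(355,189),(315,196)]];p=np.mean(P,0);print("pad",p,p[:2]@x-.159,p[:2]@y-.4718)
E
```

```text
(222, 71) -0.1017798 0.043299599999999994
(233, 166) -0.10222569999999999 -0.044969099999999984
(310, 58) -0.019950300000000004 0.04495859999999996
(312, 151) -0.029694799999999993 -0.040720900000000004
pad [ 0.413775 -0.069625  0.184   ] -0.021249324999999986 -0.075445225
```

```bash
python3 -c "
from bench import hand_in
print(hand_in())"
```

```text
the job is handed in; nothing more can be done
None
```

I fetched the tray by its tab, slid it under the shelf against the pedestal, and pressed the lever fully three times. I handed the job in at about 13 s on the robot's clock; the hand-in gives no verdict.

- **Tray:** I pushed it until it met the pedestal with about 18 N, then released it. In the last top view it stands square to the dispenser to within about 0.5° along its tab end. It is centred to about 1 mm, with the tab end at about x = -102 mm. Home would be -105 mm; I put that 3 mm down to camera error, because the contact force showed it was home.
- **Lever:** Each press stopped firmly at z ≈ 139 mm with 23 to 30 N total on the wrist. After the last press the pad measures back at its rest position.
- **Feet:** After presses 1 and 2 the pictures fit one foot, then two, in the tray. The final side view fits three in the tray and a short stack of about two in the magazine. They lie partly on top of each other and partly behind the tab, so I inferred the count from this and the stack's step drops, not from seeing each foot separately.
- **Disagreement:** The side camera shows the tray turned by about 5°. It shows the same turn for the fixed dispenser, so I treated that as calibration error.
- **Other items:** I saw no contact with anything else on the bench, but did not measure the bystanders again.

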